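# Take the wound coil off a solenoid valve

## Robot

A 6-joint arm with a two-finger parallel gripper is mounted at the origin on a cart in front of the work surface, level with it; the furniture and walls round the work are solid. World frame = base frame: x ahead of the robot, y to its left, z up, the work surface at z = 0. Lengths are in m, angles in rad, forces in N, time in s.
With the tool pointing down it reaches from about 0.4 to 0.925 m from the base axis. Payload 12.5 kg.
Tool frame: the origin (TCP) lies on the centre line of the jaws, within the pads' length; the fingertips stand 17 mm ahead of it and the grasp point (between the pads) lies 2 mm behind it (tips_ahead is the distance from the TCP to the fingertips, in m); x points along the fingers, y is the direction in which the jaws open and shut, and the axes are right-handed (so a half turn about x gives the same grasp; the last joint's range is limited). The gripper opens to 95 mm and grips with 3 to 60 N. Pads are 20 mm wide; open, the fingers measure 119 mm over their backs; the gripper's body (75 mm by 180 mm) begins 59 mm behind the grasp point.
Start: joints at [1.204, 0.491, 1.559, -0, 1.092, -0.106], TCP at [0.161, 0.604, 0.232] pointing down, gripper open.
Joint ranges: [-3.1, 3.1], [-0.84, 2.19], [0.05, 2.79], [-1.13, 4.28], [0.06, 2.93], [-2.69, 2.69]. Speed limits (rad/s): [2.22, 2.22, 2.79, 3.14, 3.14, 3.14].

## Interface

Orientations are given as [roll, pitch, yaw] about the fixed x, y, z axes, in that order (R = Rz(yaw) Ry(pitch) Rx(roll)).
In Python, from workcell import observe, grab_frame, hand_in, outline_of, spot_point, tips_ahead gives the robot as it stands.
- The arm moves only by the tool step_arm, never from a script. Its argument "commands" is a list of rows, each a list of 2 entries, a list of its own where there are three numbers: the shift along the tool's x, y, z in units of 30 mm (1.0 is 30 mm), then the turn about the tool's x in units of 8 degrees (1.0 is 8 degrees). In form: [[[x, y, z], spin], ...]. A call has 1 to 5 rows; each row shifts and turns the pose as measured when the row begins, along the tool's axes as they then stand; what a row does not reach is not made up. A row lasts 1/10 s, in which the tool goes at most 50 mm and 8.59 degrees, less where a joint would pass 70% of its speed; a pose out of reach is approached as far as the arm can. A call is refused whole if a number of a shift passes 1 or a number of a turn 1, either way. A call with a gripper value outside its range is refused whole. "claw" is the finger opening in mm, from 0 to 95.1, set as the call begins (left out, the last holds). The fingers move at their own pace and stop on an object; "squeeze" is the grip in N (left out, the last holds). Time passes only in rows, so rows that do not move let the fingers close. It gives the time, the measured TCP pose, the force and the opening at its end, in the units of the state.
- observe(): the state, without advancing time (a new reading comes with each control period).
- grab_frame(name): name is "scene" or "top" or "wrist"; returns a dict with "color" (420x560x3 uint8, blue, green, red), "z_map" (420x560 float32, m along the optical axis (not along the pixel's ray), 0 where there is no reading), "intrinsics" (3x3 intrinsics, pixels), "R" (3x3) and "t" (3): a world point X has camera coordinates R X + t; the wrist camera has in their place "T_tool_cam" (4x4, takes a point from camera to tool coordinates, whose origin is the TCP and whose axes are the tool frame's). Camera axes: x right, y down, z forward; pixel columns grow to the right and rows downward; lengths in m; the calibration is good to about 2 mm. The wrist camera is an equidistant fisheye: a pixel r from the principal point sees the ray r / f radians off the axis. A picture is of the moment at which its call begins: read the wrist's pose just before it.
- hand_in(): hands the job in, once; it reports no verdict.
Trained networks look in the newest picture that a camera, given by its name, has taken for a name from the list of things; names that differ only in an ending like _2 or _b are one class to them, and where a whole thing is asked for, a point or a joint stands for the part that bears it (a point fixed in the world has none). Each returns a list of dicts, best first, with "conf" (0 to 1); they miss things now and then, are a little off and sometimes report something else, mostly with a low value. They report only what shows in the picture. A call takes as long as a camera call.
- outline_of(label, camera): "mask" (420x560 bool, what is visible of it).
- spot_point(label, camera): "position" ([x, y, z] in m, in the coordinates of the camera as it stood for that picture, good to about 4 mm: a listed point, or the origin of a listed thing).
The state is a dict: "time": time; "joint_pos": joint angles; "joint_vel": joint speeds; "joint_torque": joint torques, N m; "ee_pos": TCP position; "ee_rot": TCP orientation; "ft_force": force on the tool from outside, world axes, zero at the start; "torque": the same for the moment, N m; "width": opening from 0.0 (shut) to 1.0 (fully open).
Only numpy, scipy, OpenCV 4.12 (cv2) and the standard library are available. Lean on these libraries where they do the work, as an engineer would, in place of code of your own. Each camera call takes 0.05 s, during which the arm holds its last target.

## Task

Take the coil off the solenoid valve on the bench for service: push the valve's wire bail over by the thumb tab until it is well clear of the coil, then draw the wound coil straight up off the valve's core tube. Set the coil down gently, upright, in the shallow metal tray, and leave it there; keep the coil upright all the way and do not disturb the other things on the bench.

Things in the scene. Friction and masses are not known exactly. Their poses are not given: they have to be found in the camera images.
- valve: Brass solenoid valve on a fixed steel plate (128 x 96 mm). Origin: plate's underside, on the core tube's axis; z up, x along the two port ends (reach 56 mm, 37 mm high). The coil sits 50 mm up on a yoke plate; the upright steel core tube, 18 mm thick with a chamfered tip, rises to 114.5 mm. Bail pivot pins: y = +-41 mm (heads to 47), z = 47 mm.
- bail (a joint): Steel wire bail (4.4 mm wire, arch 82 mm wide) locking the coil on. At 0 it is upright, its crown 119.5 mm up, 3 mm above coil and tube. It turns about the valve's y axis at x = 0, z = 47 mm; crown radius 72.5 mm. The value (rad) grows as the crown swings to the valve's +x side and down; stop at 1.75. Friction 0.06 N m (0.8 N at the tab), no spring: stays where left. Past 0.6 it clears the coil.
- bail_tab (a point): Centre of the flat thumb tab standing up from the middle of the bail's crown: a steel plate 28 mm wide (y), 3 mm thick (x), 21 mm high. This point is 84 mm from the pivot axis (131 mm above the bench when upright), the tab's edge 92.5 mm. Axes: the valve's, turning with the bail (z away from the pivots).
- coil_center (a point): Wound coil: ring-shaped bobbin, black flanges, copper winding, 64 mm diameter, 56 mm high, plus an 8 mm high, 28 mm wide neck on top. This point: on its axis, 32 mm above its underside. z: its axis. Bore 21 mm (1.5 mm play all round on the tube). On its -x side, near the top, a terminal housing 26 mm wide reaches 41 mm from the axis: grip it across y, where the sides are plain. 0.2 to 0.4 kg.
- tray_in (a point): Shallow aluminium tray fixed on the bench, 150 mm (x) x 120 mm (y) outside, 22 mm high, walls 4 mm. This point is the centre of its inner floor, 4 mm above the bench; x and y along its sides.
- analyser: Fixed obstacle: the dark, sloping flow analyser on the bench right in front of the robot, 455 mm wide (y), about 240 mm deep and 260 mm high above the bench with its fittings; pass over it or round it. Origin: about the middle of its underside, 17 mm below the bench top; y along its width.
- screwdriver: Bystander, loose: small screwdriver 142 mm long lying on the bench. Origin at its underside's centre.
- beaker_r: Bystander, loose: clear beaker, 67 mm in diameter, 80 mm high. Origin at the centre of its underside.
- timer: Bystander, loose: white timer, 62 x 62 x 20 mm. Origin at the centre of its underside.
- filter_box: Bystander, loose: small carton, 60 x 85 x 30 mm. Origin at the centre of its underside.

How it is judged:
By the outcome, as a careful person would: the job done as asked, in the order asked, and still so for the second after the job is handed in, with the robot touching nothing.
It also fails if it takes over 51 s, if anything falls off the work surface, if the arm or the gripper's body presses on something with over 40 N, if the wrist force passes 120 N, or if a joint passes its speed limit or range.

## Working session

There is one attempt and no reset: what is moved stays moved. The work goes in short steps, Python scripts to look and compute and a tool call to move; the robot and the scene stay as the last step left them, time stands still between calls to the robot, and variables do not carry over. Pictures are saved under pics/ and viewed, and the job is handed in when it is done.

Besides the shell and the picture viewer there is one more tool, called after ">>>" as name(argument=value, ...), one argument or row to a line, values as JSON. step_arm: Moves the arm, as the interface text tells. Its arguments: {"type":"object","properties":{"commands":{"type":"array"},"claw":{"type":"number"},"squeeze":{"type":"number"}},"required":["commands"]}

```bash
mkdir -p pics; ls
cat > h.py <<'E'
import numpy as np, cv2
from workcell import *
from scipy.spatial.transform import Rotation as Ro
def pose():
    s=observe(); return np.array(s['ee_pos']),Ro.from_euler('xyz',s['ee_rot']).as_matrix(),s
def towld(f,p,cam,tp=None):
    if cam=='wrist':
        T=np.array(f['T_tool_cam']); q=T[:3,:3]@p+T[:3,3]; return tp[1]@q+tp[0]
    return np.array(f['R']).T@(np.array(p)-np.array(f['t']))
E
python3 - <<'E'
from h import *
p,R,s=pose(); print(s); print(tips_ahead)
for c in ['scene','top','wrist']:
    tp=pose(); f=grab_frame(c); cv2.imwrite(f'pics/{c}0.png',f['color'])
    for l in ['valve','bail_tab','coil_center','tray_in','analyser','screwdriver','beaker_r','timer','filter_box']:
        print(c,l,[(np.round(towld(f,d['position'],c,tp),4).tolist(),round(d['conf'],2)) for d in spot_point(l,c)[:2]])
print(observe()['time'])
E
```

```text
pics
{'time': 0.0, 'joint_pos': array([ 1.20441057e+00,  4.91576960e-01,  1.55943684e+00, -6.09425086e-07,
        1.09170319e+00, -1.05609604e-01]), 'joint_vel': array([-0.00124759, -0.00061597, -0.00099434, -0.00097502, -0.000138  ,
       -0.0005307 ]), 'joint_torque': array([ 2.05561182e-04, -6.12655950e+01, -2.58176279e+01,  6.92420150e-02,
        4.83175053e-02, -1.10248370e-04]), 'ee_pos': array([0.16104905, 0.60366719, 0.23105527]), 'ee_rot': array([-1.6759252 ,  1.56967199, -1.93670108]), 'ft_force': array([ 0.5603843 , -0.15864636, -0.60729685]), 'torque': array([-0.00489989, -0.01185592, -0.04763045]), 'width': 1.000104758623275}
0.017
scene valve [([0.525, 0.1459, 0.0008], 0.6)]
scene bail_tab [([0.536, 0.1453, 0.1305], 0.42)]
scene coil_center [([0.5251, 0.1454, 0.0799], 0.69), ([0.7272, 0.035, 0.0022], 0.17)]
scene tray_in [([0.4817, 0.3633, 0.0042], 0.67)]
scene analyser [([0.5293, 0.1494, 0.0806], 0.3)]
scene screwdriver [([0.6548, 0.2674, 0.0012], 0.51)]
scene beaker_r [([0.7419, 0.2192, 0.0057], 0.76)]
scene timer [([0.7268, 0.0352, 0.0044], 0.8)]
scene filter_box [([0.6153, -0.0579, 0.0012], 0.49)]
top valve [([0.5216, 0.1454, 0.001], 0.77), ([0.5263, 0.1471, 0.0822], 0.4)]
top bail_tab [([0.5323, 0.1447, 0.1283], 0.57)]
top coil_center [([0.5265, 0.1428, 0.0785], 0.86)]
top tray_in [([0.4835, 0.3606, 0.0007], 0.86)]
top analyser []
top screwdriver [([0.6501, 0.2686, 0.0037], 0.46)]
top beaker_r [([0.7408, 0.2241, -0.0011], 0.73)]
top timer [([0.7291, 0.0358, 0.0007], 0.75), ([0.5256, 0.1465, 0.0767], 0.61)]
top filter_box [([0.6122, -0.0581, 0.0019], 0.71)]
wrist valve []
wrist bail_tab []
wrist coil_center []
wrist tray_in []
wrist analyser []
wrist screwdriver []
wrist beaker_r []
wrist timer []
wrist filter_box []
1.5
```

View pictures.

View pics/scene0.png

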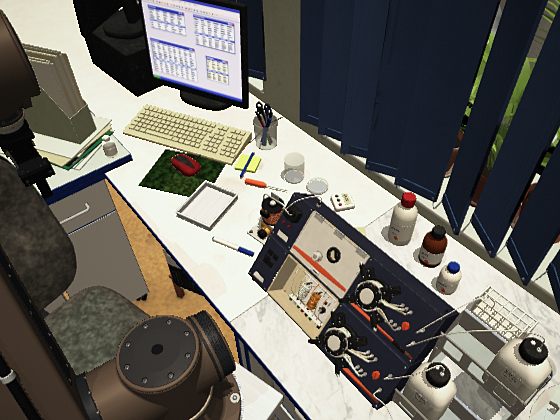

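View pics/top0.png

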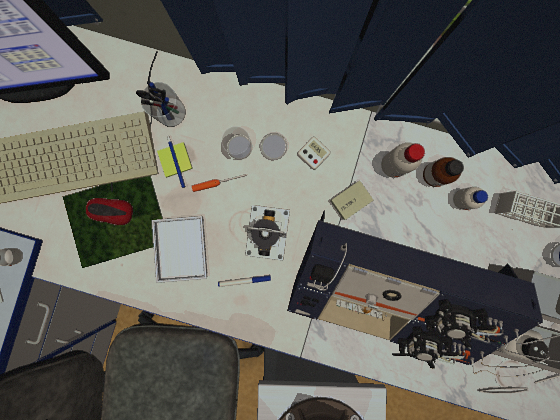

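View pics/wrist0.png

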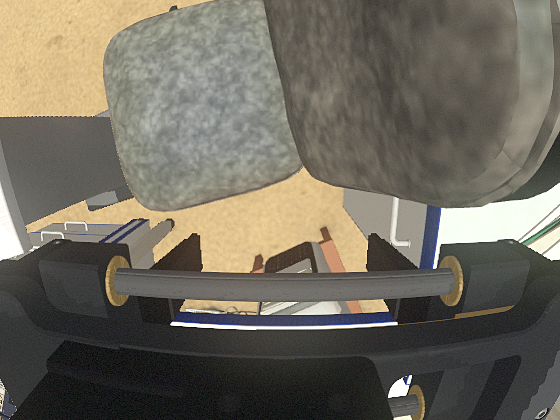

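Run:
```python
from h import *
f=grab_frame('top'); np.savez('top.npz',**f)
c=f['color'][190:290,140:310]; cv2.imwrite('pics/topz.png',cv2.resize(c,None,fx=4.5,fy=4.5,interpolation=cv2.INTER_CUBIC))
K=f['intrinsics'];R=f['R'];t=f['t']; print(K,R,t, -R.T@t)
z=f['z_map'];v,u=np.mgrid[:420,:560]
P=np.stack([(u-K[0,2])/K[0,0]*z,(v-K[1,2])/K[1,1]*z,z],-1); W=(P-t)@R
np.save('topW.npy',W)
# render local orthographic height map of valve region and tray
m=(abs(W[...,0]-.525)<.09)&(abs(W[...,1]-.146)<.09)&(z>0)
for lo,hi in [(.003,.03),(.03,.06),(.09,.112),(.113,.125),(.125,.16)]:
    k=m&(W[...,2]>lo)&(W[...,2]<hi)
    if k.sum()>3:
        q=W[k][:,:2].astype(np.float32); print(lo,hi,k.sum(),q.mean(0),cv2.minAreaRect(q))
g=cv2.cvtColor(f['color'],cv2.COLOR_BGR2GRAY)
k=(abs(W[...,0]-.483)<.1)&(abs(W[...,1]-.362)<.1)&(W[...,2]>.012)&(W[...,2]<.04)
print('tray',k.sum(),cv2.minAreaRect(W[k][:,:2].astype(np.float32)))
s=grab_frame('scene'); np.savez('scene.npz',**s)
cv2.imwrite('pics/scz.png',cv2.resize(s['color'][170:270,170:330],None,fx=5,fy=5,interpolation=cv2.INTER_CUBIC))
```

```text
[[382.76729701   0.         281.4133736 ]
 [  0.         382.76729701 213.62735881]
 [  0.           0.           1.        ]] [[ 0.02521026 -0.999622   -0.01096851]
 [-0.99907003 -0.0248094  -0.03526429]
 [ 0.03497884  0.01184733 -0.99931783]] [0.0972259  0.575829   0.94354092] [0.53983844 0.10029667 0.96426989]
0.003 0.03 1025 [0.52706736 0.14444856] ((0.5243352651596069, 0.14735715091228485), (0.1771133542060852, 0.17611955106258392), 89.18799591064453)
0.03 0.06 233 [0.5333354  0.13950866] ((0.49772214889526367, 0.13265261054039001), (0.160469189286232, 0.08154550939798355), 26.48177719116211)
0.09 0.112 561 [0.5204714  0.14466901] ((0.49531620740890503, 0.11874976009130478), (0.15694394707679749, 0.06948927789926529), 46.52477264404297)
0.113 0.125 122 [0.52361923 0.14012724] ((0.5054225921630859, 0.11151134967803955), (0.15281642973423004, 0.0441221259534359), 50.80991744995117)
0.125 0.16 50 [0.49649966 0.10336463] ((0.49894028902053833, 0.09947127103805542), (0.13692688941955566, 0.03703269362449646), 42.01326370239258)
tray 674 ((0.4726930856704712, 0.3485214114189148), (0.1725769191980362, 0.15128403902053833), 6.219254016876221)
```

View pics/topz.png

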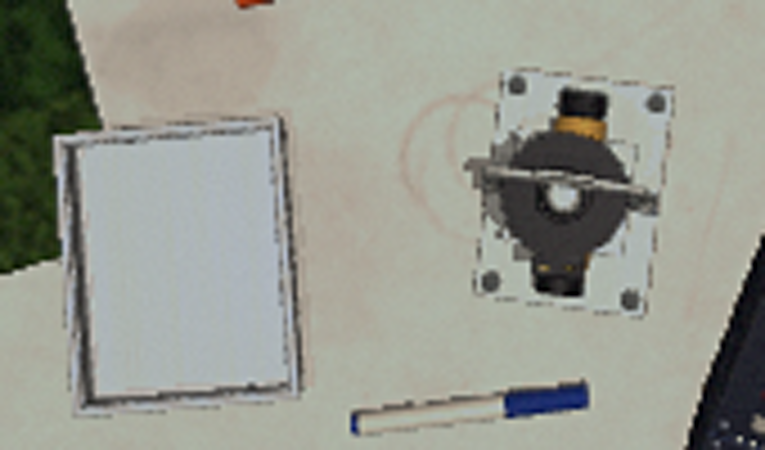

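View pics/scz.png

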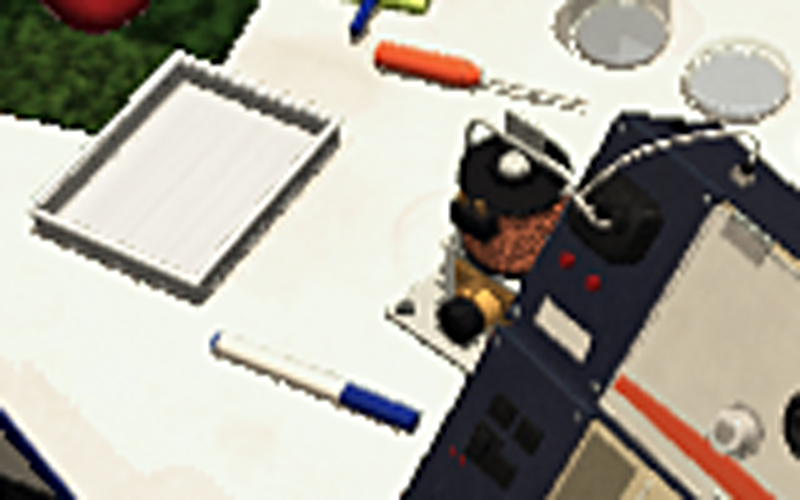

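Run:
```python
from h import *
f=np.load('top.npz');W=np.load('topW.npy');K=f['intrinsics'];R=f['R'];t=f['t']
def px2w(u,v,z):
    d=R.T@np.array([(u-K[0,2])/K[0,0],(v-K[1,2])/K[1,1],1]);o=-R.T@t
    return o+d*(z-o[2])/d[2]
def corners(L,z):
    P=np.array([px2w(a/4.5+140-.4,b/4.5+190-.4,z)[:2] for a,b in L]);return P
P=corners([(503,70),(672,88),(643,316),(475,295)],.006);print(P.round(4),P.mean(0))
for i in range(4):
    d=P[(i+1)%4]-P[i];print(np.linalg.norm(d).round(4),np.degrees(np.arctan2(d[1],d[0])).round(1))
P=corners([(57,135),(282,117),(300,395),(78,412)],.022);print(P.round(4),P.mean(0))
for i in range(4):
    d=P[(i+1)%4]-P[i];print(np.linalg.norm(d).round(4),np.degrees(np.arctan2(d[1],d[0])).round(1))
H={}
xs=np.arange(.2,.8,.04);ys=np.arange(.56,-.16,-.04)
print('y',ys.round(2))
for x in xs:
    r=[]
    for y in ys:
        k=(abs(W[...,0]-x)<.02)&(abs(W[...,1]-y)<.02)
        r.append(int(1000*W[k][:,2].max()) if k.any() else -99)
    print(round(x,2),r)
p,Rt,s=pose();print(p,Rt.round(3),s['time'])
```

```text
[[0.5928 0.1875]
 [0.5851 0.0931]
 [0.4582 0.1061]
 [0.4674 0.1996]] [0.52583997 0.1465786 ]
0.0948 -94.7
0.1275 174.2
0.094 84.4
0.126 -5.5
[[0.5501 0.4302]
 [0.5631 0.3067]
 [0.4117 0.2919]
 [0.3993 0.413 ]] [0.48105829 0.36044599]
0.1242 -84.0
0.1521 -174.4
0.1218 95.9
0.1518 6.5
y [ 0.56  0.52  0.48  0.44  0.4   0.36  0.32  0.28  0.24  0.2   0.16  0.12
  0.08  0.04 -0.   -0.04 -0.08 -0.12]
0.2 [-259, -258, -258, -253, -256, -257, -257, -277, -99, -99, -99, -99, 1, 4, 3, 4, 4, 3]
0.24 [-99, -99, -99, -99, -99, -99, -99, -99, -99, 4, 2, 3, 4, 4, 3, 3, 3, 5]
0.28 [-99, -99, -99, -99, -99, 3, 2, 3, 3, 3, 4, 4, 3, 2, 6, 2, 42, 42]
0.32 [-99, 1, 3, 3, 4, 4, 3, 5, 3, 4, 3, 4, 47, 57, 62, 44, 43, 74]
0.36 [5, 5, 4, 4, 3, 4, 3, 3, 4, 5, 4, 4, 95, 109, 115, 129, 151, 163]
0.4 [4, 4, 4, 6, 30, 29, 26, 26, 15, 16, 18, 13, 145, 156, 171, 187, 200, 212]
0.44 [6, 8, 4, 22, 27, 8, 23, 27, 4, 4, 9, 9, 190, 256, 267, 233, 236, 236]
0.48 [7, 7, 7, 28, 26, 8, 27, 26, 4, 12, 112, 108, 177, 236, 266, 236, 234, 227]
0.52 [8, 32, 28, 27, 8, 7, 25, 4, 4, 119, 139, 964, 6, 227, 250, 213, 205, 195]
0.56 [41, 41, 37, 25, 27, 28, 27, 4, 3, 9, 109, 109, 8, 193, 190, 185, 31, 3]
0.6 [40, 39, 36, 6, 4, 4, 4, 4, 4, 11, 38, 37, 8, 4, 103, 33, 33, 32]
0.64 [27, 17, 13, 5, 6, 21, 21, 21, 14, 6, 4, 4, 3, 4, 4, 32, 35, 29]
0.68 [30, 33, 30, 28, 17, 20, 3, 4, 11, 14, 4, 4, 4, 20, 4, 5, 3, 121]
0.72 [37, 36, 36, 35, 21, 21, 4, 3, 82, 80, 15, 14, 22, 23, 21, 3, 4, 122]
0.76 [43, 42, 41, 37, 20, 10, 4, 3, 83, 82, 16, 16, 16, 22, 19, 3, 3, 2]
0.8 [40, 42, 43, 171, 174, 169, 5, 3, 3, 4, 4, 499, 3, 4, 548, 527, 571, 570]
[0.16115169 0.60388845 0.23165864] [[ 0.     0.258  0.966]
 [ 0.     0.966 -0.258]
 [-1.     0.     0.   ]] 1.6
```

Run:
```python
from h import *
W=np.load('topW.npy')
for x in np.arange(.4,.64,.015):
    o=[]
    for y in np.arange(.115,.005,-.01):
        k=(abs(W[...,0]-x)<.0075)&(abs(W[...,1]-y)<.005)&(W[...,2]<.6)
        o.append(int(1000*W[k][:,2].max()) if k.any() else -99)
    print(round(x,3),o)
f=np.load('scene.npz');K=f['intrinsics'];R=f['R'];t=f['t'];z=f['z_map'];v,u=np.mgrid[:420,:560]
S=(np.stack([(u-K[0,2])/K[0,0]*z,(v-K[1,2])/K[1,1]*z,z],-1)-t)@R
print('scene')
for x in np.arange(.4,.64,.015):
    o=[]
    for y in np.arange(.115,.005,-.01):
        k=(abs(S[...,0]-x)<.0075)&(abs(S[...,1]-y)<.005)&(S[...,2]<.6)
        o.append(int(1000*S[k][:,2].max()) if k.any() else -99)
    print(round(x,3),o)
# bail tab points
for n,Q in (('top',W),('scene',S)):
    k=(abs(Q[...,0]-.53)<.04)&(abs(Q[...,1]-.145)<.03)&(Q[...,2]>.119)&(Q[...,2]<.16)
    print(n,k.sum(),Q[k].round(3)[:40].tolist())
```

```text
0.4 [1, 2, 1, 2, 126, 129, 132, 135, 133, 139, 144]
0.415 [3, 2, 2, 4, 138, 146, 150, 153, 156, 159, 160]
0.43 [2, 2, 2, 1, 138, 165, 167, 241, 247, 255, 256]
0.445 [2, 1, 3, 3, 2, 182, 185, 227, 228, 256, 266]
0.46 [10, 7, 2, 3, 2, 190, 205, 228, 229, 229, 264]
0.475 [11, 10, 2, 1, 2, 3, 222, 227, 229, 232, 234]
0.49 [52, 9, 1, 2, 3, 4, 234, 236, 234, 234, 236]
0.505 [105, 8, 2, 3, 1, 3, 229, 230, 229, 226, 223]
0.52 [108, 108, 3, 5, 1, 4, 2, 216, 222, 213, 214]
0.535 [122, 116, 7, 3, 4, 2, 2, 206, 206, 203, 201]
0.55 [51, 9, 7, 2, 2, 3, 1, 3, 192, 190, 187]
0.565 [11, 9, 8, 3, 2, 4, 2, 1, 3, 142, 137]
0.58 [7, 11, 8, 2, 3, 1, 3, 2, 0, 2, 114]
0.595 [2, 4, 0, 3, 3, 2, 4, 2, 2, 2, 2]
0.61 [1, 2, 0, 3, 1, 2, 2, 2, 4, 4, 1]
0.625 [2, 3, 2, 1, 2, 2, 2, 2, 2, 3, 1]
scene
0.4 [-99, -99, -99, -99, 123, 130, 131, 135, 135, 139, 144]
0.415 [-99, -99, -99, -99, 140, 145, 147, 155, 157, 157, 164]
0.43 [-99, -99, -99, -99, -99, 164, 168, 235, 245, 253, 233]
0.445 [-99, -99, -99, -99, -99, 181, 189, 226, 227, 257, 265]
0.46 [-99, -99, -99, -99, -99, 190, 191, 228, 229, 230, 264]
0.475 [-99, -99,
[... 1798 characters left out ...]
39, 0.17, 0.121], [0.537, 0.158, 0.129], [0.536, 0.153, 0.133], [0.536, 0.149, 0.136], [0.536, 0.146, 0.137], [0.537, 0.143, 0.138], [0.537, 0.14, 0.14], [0.534, 0.166, 0.123], [0.538, 0.165, 0.121], [0.54, 0.164, 0.12], [0.539, 0.159, 0.123], [0.533, 0.151, 0.133], [0.534, 0.149, 0.133], [0.534, 0.145, 0.135], [0.538, 0.144, 0.133], [0.536, 0.14, 0.137], [0.535, 0.136, 0.14], [0.541, 0.136, 0.135], [0.535, 0.163, 0.12], [0.534, 0.159, 0.123], [0.537, 0.158, 0.121], [0.535, 0.152, 0.127], [0.534, 0.149, 0.129], [0.538, 0.148, 0.127], [0.535, 0.143, 0.132], [0.535, 0.139, 0.135], [0.537, 0.137, 0.134], [0.533, 0.131, 0.141], [0.532, 0.157, 0.122], [0.533, 0.155, 0.122], [0.533, 0.152, 0.125]]
```

>>> step_arm(
  commands=[
    [[-0.2,-0.7,0.9],0],
    [[-0.2,-0.7,0.9],0],
    [[-0.2,-0.7,0.9],0],
    [[-0.1,-0.7,0.9],0],
    [[0,-0.7,0.9],0],
  ],
  claw=0,
)

```text
time: 2.1
ee_pos: [0.2654, 0.4657, 0.2525]
ee_rot: [1.678, 1.57, 1.423]
ft_force: [1.0, 0.9, 0.4]
width: 0.638
```

>>> step_arm(
  commands=[
    [[0,-0.7,0.9],0],
    [[0,-0.7,0.9],0],
    [[0,-0.7,0.9],0],
    [[0,-0.7,0.9],0],
    [[0,-0.7,0.9],0],
  ],
)

```text
time: 2.6
ee_pos: [0.373, 0.3242, 0.2535]
ee_rot: [1.055, 1.568, 0.8]
ft_force: [1.0, -0.1, -0.2]
width: 0.213
```

Now spin toward jaw axis −5.6° (+10 units).

>>> step_arm(
  commands=[
    [[0,0,0],1],
    [[0,0,0],1],
    [[0,0,0],1],
    [[0,0,0],1],
    [[0,0,0],1],
  ],
)

```text
time: 3.1
ee_pos: [0.3761, 0.3202, 0.2541]
ee_rot: [1.576, 1.567, 0.595]
ft_force: [0.1, 0.3, -0.3]
width: 0.004
```

>>> step_arm(
  commands=[
    [[0,0,0],1],
    [[0,0,0],1],
    [[0,0,0],1],
    [[0,0,0],1],
    [[0,0,0],1],
  ],
)

```text
time: 3.6
ee_pos: [0.3762, 0.3202, 0.2547]
ee_rot: [2.302, 1.566, 0.592]
ft_force: [-0.1, -0.4, -0.3]
width: 0.005
```

```bash
cat >> h.py <<'E'
def info(tgt=None):
    p,R,s=pose(); print('t',round(s['time'],2),'p',p.round(4),'jawdeg',np.degrees(np.arctan2(R[1,1],R[0,1])).round(1),'F',s['ft_force'].round(1),'w',round(s['width']*95.1,1))
    if tgt is not None: print('units',(R.T@(np.array(tgt)-p)/.03).round(2))
E
python3 -c "
from h import *
info([.505,.148,.20])
print(observe()['joint_pos'].round(2))"
```

```text
t 3.6 p [0.3762 0.3202 0.2547] jawdeg -7.9 F [-0.1 -0.4 -0.3] w 0.5
units [1.82 5.04 5.1 ]
[0.57 0.28 1.84 0.   1.02 0.71]
```

>>> step_arm(
  commands=[
    [[0.3,0.9,0.9],-0.25],
    [[0.3,0.9,0.9],0],
    [[0.3,0.9,0.9],0],
    [[0.3,0.9,0.9],0],
    [[0.3,0.9,0.9],0],
  ],
)

```text
time: 4.1
ee_pos: [0.4971, 0.1691, 0.2104]
ee_rot: [2.243, 1.561, 0.566]
ft_force: [0.1, 0.4, -1.0]
width: 0.001
```

Run:
```python
from h import *
info([.505,.148,.145])
tp=pose(); f=grab_frame('wrist'); cv2.imwrite('pics/w1.png',f['color'])
for l in ['bail_tab','coil_center','valve']:
    print(l,[(towld(f,d['position'],'wrist',tp).round(4),round(d['conf'],2)) for d in spot_point(l,'wrist')[:2]])
```

```text
t 4.1 p [0.4971 0.1691 0.2104] jawdeg -6.1 F [ 0.1  0.4 -1. ] w 0.1
units [2.18 0.32 0.69]
bail_tab [(array([0.535 , 0.1444, 0.1328]), 0.55)]
coil_center [(array([0.5259, 0.1483, 0.0846]), 0.95)]
valve []
```

View pics/w1.png

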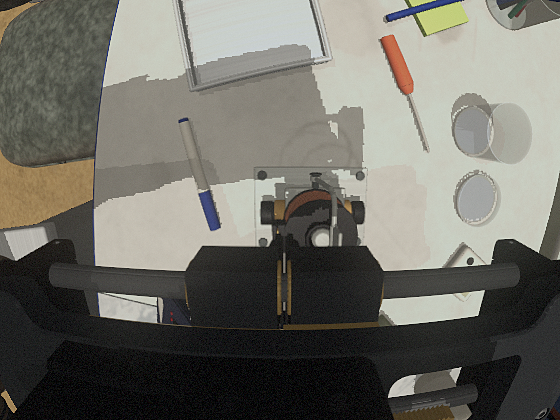

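>>> step_arm(
  commands=[
    [[0.2,0,0.7],0],
    [[0.9,0,0],0],
    [[0.8,0,0],0],
    [[0.2,0,0],0],
    [[0,0,0],0],
  ],
)

```text
time: 4.8
ee_pos: [0.4927, 0.1534, 0.1485]
ee_rot: [2.194, 1.557, 0.52]
ft_force: [-0.6, 0.2, 0.5]
width: 0.005
```

Run:
```python
from h import *
info([.505,.148,.145])
f=grab_frame('scene'); cv2.imwrite('pics/s1.png',cv2.resize(f['color'][150:270,170:330],None,fx=5,fy=5,interpolation=cv2.INTER_CUBIC))
```

```text
t 4.8 p [0.4927 0.1534 0.1485] jawdeg -5.9 F [-0.6  0.2  0.5] w 0.5
units [0.12 0.43 0.14]
```

View pics/s1.png

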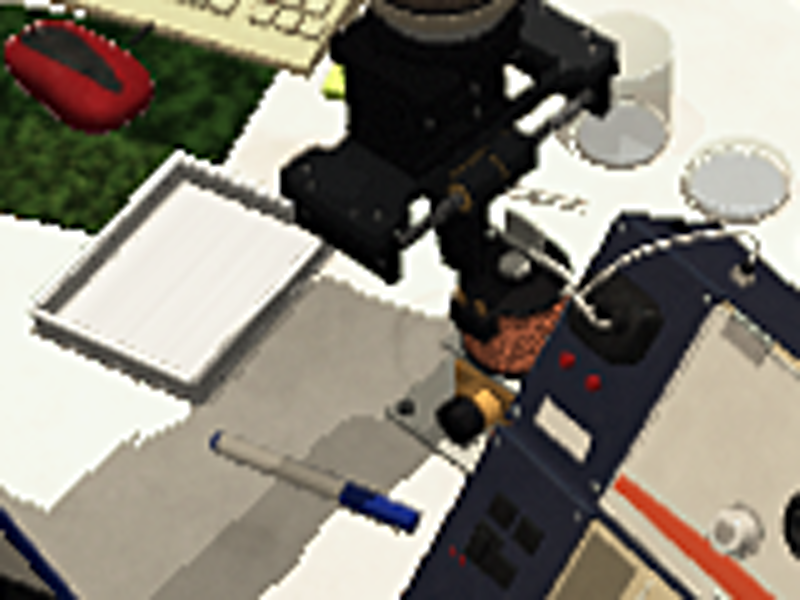

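>>> step_arm(
  commands=[
    [[0,0.5,0.15],0],
    [[0.1,0.5,0],0],
    [[0.1,0.35,0],0],
    [[0.1,0.35,0],0],
    [[0.2,0.35,0],0],
  ],
)

```text
time: 5.35
ee_pos: [0.5595, 0.143, 0.1393]
ee_rot: [2.056, 1.55, 0.385]
ft_force: [-0.1, -0.5, 0.7]
width: 0.006
```

```bash
cat >> h.py <<'E'
def sv():
    p,R,s=pose(); d=np.array([.995,-.098]);e=np.array([.098,.995]);q=p[:2]-np.array([.525,.146])
    print('s',(q@d*1000).round(1),'yv',(q@e*1000).round(1),'z',(p[2]*1000).round(1),'theta_edge',np.arctan2(q@d*1000+12,p[2]*1000-17-47).round(2),'r',np.hypot(q@d*1000+12,p[2]*1000-17-47).round(1),'F',s['ft_force'].round(1))
E
python3 - <<'E'
from h import *
info();sv()
E
```

```text
t 5.35 p [0.5595 0.143  0.1393] jawdeg -5.7 F [-0.1 -0.5  0.7] w 0.5
s 34.6 yv 0.4 z 139.3 theta_edge 0.55 r 88.6 F [-0.1 -0.5  0.7]
```

>>> step_arm(
  commands=[
    [[0.3,0.05,0],0],
    [[0.3,0.2,0],0],
    [[0.3,0.25,0],0],
    [[0.3,0.25,0],0],
    [[0,0,0],0],
  ],
)

```text
time: 5.85
ee_pos: [0.5852, 0.1405, 0.0991]
ee_rot: [2.074, 1.551, 0.402]
ft_force: [0.4, -0.7, -1.0]
width: 0.004
```

Run:
```python
from h import *
sv()
f=grab_frame('scene'); cv2.imwrite('pics/s2.png',cv2.resize(f['color'][150:270,170:330],None,fx=5,fy=5,interpolation=cv2.INTER_CUBIC))
```

```text
s 60.4 yv 0.4 z 99.1 theta_edge 1.12 r 80.5 F [ 0.4 -0.7 -1. ]
```

View pics/s2.png

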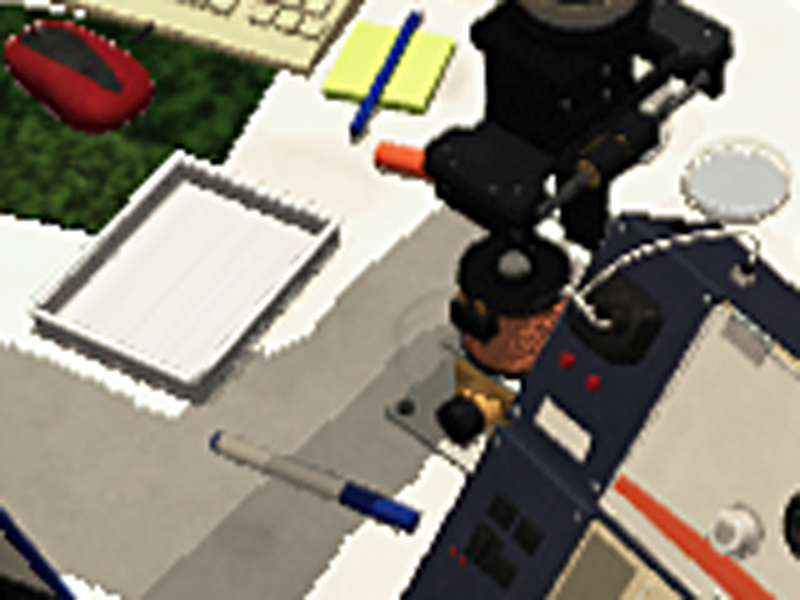

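>>> step_arm(
  commands=[
    [[0.3,0.1,0],0],
    [[0.3,0.1,0],0],
    [[0.25,0.05,0],0],
    [[0,0,0],0],
  ],
)

```text
time: 6.3
ee_pos: [0.5929, 0.1401, 0.0723]
ee_rot: [2.076, 1.551, 0.405]
ft_force: [0.7, 0.8, -0.7]
width: 0.005
```

Run:
```python
from h import *
sv()
```

```text
s 68.1 yv 0.8 z 72.3 theta_edge 1.47 r 80.5 F [ 0.7  0.8 -0.7]
```

>>> step_arm(
  commands=[
    [[-0.6,0,0],0],
    [[-1,0,0],0],
    [[-1,0,0],0],
    [[-1,0,0],0],
    [[-1,0,0],0],
  ],
)

```text
time: 6.8
ee_pos: [0.5888, 0.1389, 0.2102]
ee_rot: [2.296, 1.559, 0.625]
ft_force: [0.5, 1.0, 0.2]
width: 0.006
```

>>> step_arm(
  commands=[
    [[0,-1,-0.5],1],
    [[0,-0.7,0],1],
    [[0,0,0],1],
    [[0,0,0],1],
    [[0,0,0],1],
  ],
  claw=95,
)

```text
time: 7.3
ee_pos: [0.5396, 0.1632, 0.2162]
ee_rot: [2.791, 1.549, 0.399]
ft_force: [-0.2, 0.4, -0.4]
width: 0.367
```

Run:
```python
from h import *
info([.525,.146,.2])
tp=pose(); f=grab_frame('wrist'); cv2.imwrite('pics/w2.png',f['color'])
for l in ['bail_tab','coil_center','valve']:
    print(l,[(towld(f,d['position'],'wrist',tp).round(4),round(d['conf'],2)) for d in spot_point(l,'wrist')[:2]])
```

```text
t 7.3 p [0.5396 0.1632 0.2162] jawdeg -47.0 F [-0.2  0.4 -0.4] w 34.9
units [0.52 0.08 0.76]
bail_tab [(array([0.609 , 0.1358, 0.055 ]), 0.68)]
coil_center [(array([0.5295, 0.1455, 0.0831]), 0.67)]
valve []
```

View pics/w2.png

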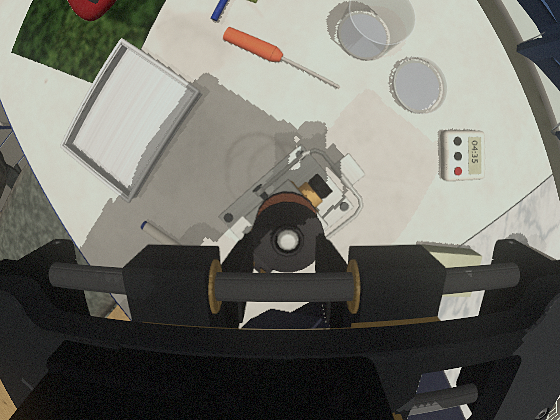

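>>> step_arm(
  commands=[
    [[0.1,0.1,0.4],0.7],
    [[0.1,0,0.35],0],
    [[0,0,0],0],
    [[0,0,0],0],
  ],
)

```text
time: 7.9
ee_pos: [0.5246, 0.1455, 0.209]
ee_rot: [2.873, 1.549, 0.407]
ft_force: [-0.6, 0.2, -0.0]
width: 0.874
```

Run:
```python
from h import *
info([.526,.146,.2])
tp=pose(); f=grab_frame('wrist'); np.savez('w3.npz',**f,p=tp[0],Rt=tp[1]); cv2.imwrite('pics/w3.png',cv2.resize(f['color'][200:320,180:400],None,fx=3.6,fy=3.6,interpolation=cv2.INTER_CUBIC))
print(f['intrinsics'],f['T_tool_cam'].round(3))
for l in ['coil_center']:
    print(l,[(towld(f,d['position'],'wrist',tp).round(4),round(d['conf'],2)) for d in spot_point(l,'wrist')[:2]])
```

```text
t 7.9 p [0.5246 0.1455 0.209 ] jawdeg -51.3 F [-0.6  0.2 -0. ] w 83.1
units [ 0.3   0.02 -0.04]
[[325.1922621    0.         283.79016695]
 [  0.         325.1922621  209.23915024]
 [  0.           0.           1.        ]] [[ 0.001 -0.242  0.97  -0.154]
 [ 1.     0.    -0.001 -0.   ]
 [-0.     0.97   0.242 -0.068]
 [ 0.     0.     0.     1.   ]]
coil_center [(array([0.5279, 0.1473, 0.0843]), 0.86)]
```

View pics/w3.png

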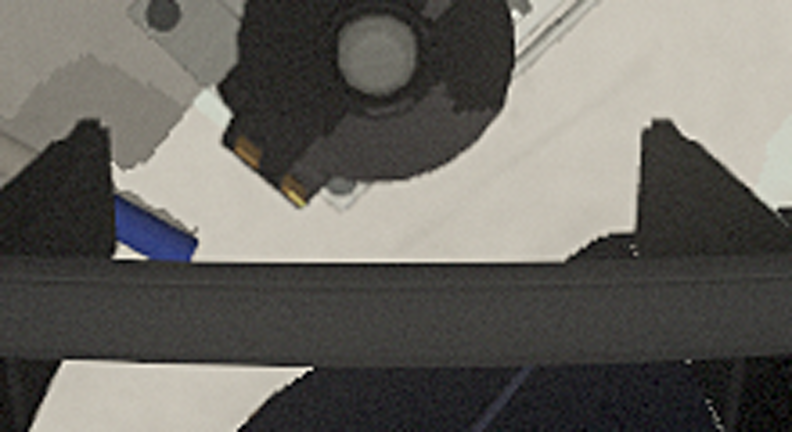

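Run:
```python
from h import *
d=np.load('w3.npz');K=d['intrinsics'];T=d['T_tool_cam'];p=d['p'];R=d['Rt'];print(R.round(4))
def ray(u,v,z):
    a=np.array([u-K[0,2],v-K[1,2]]);r=np.hypot(*a);th=r/K[0,0]
    c=np.r_[np.sin(th)*a/max(r,1e-9),np.cos(th)]
    o=R@T[:3,3]+p;w=R@T[:3,:3]@c;return o+w*(z-o[2])/w[2]
print(ray(284.4,214.9,.1145))
z=d['z_map'];print(z[213:217,282:287])
# by depth
v,u=215,284; a=np.array([u-K[0,2],v-K[1,2]]);th=np.hypot(*a)/K[0,0];c=np.r_[a/K[0,0],1]*z[v,u];print(R@(T[:3,:3]@c+T[:3,3])+p)
info([.526,.146,.083])
```

```text
[[ 0.0201  0.6249 -0.7805]
 [ 0.0087 -0.7807 -0.6249]
 [-0.9998  0.0058 -0.0211]]
[0.5271145  0.14709986 0.1145    ]
[[0.25675377 0.2554648  0.2566855  0.25603184 0.25484824]
 [0.25626835 0.25556144 0.25538442 0.25574744 0.25683197]
 [0.25647765 0.25542805 0.25665233 0.2556617  0.25648272]
 [0.25707465 0.25600424 0.2561269  0.2575706  0.25600374]]
[0.52704217 0.14745518 0.11550277]
t 8.0 p [0.5247 0.1457 0.209 ] jawdeg -51.4 F [-0.1 -0.8  0.3] w 90.8
units [ 4.2  -0.01  0.05]
```

>>> step_arm(
  commands=[
    [[0.8,0,0],0],
    [[0.8,0,0],0],
    [[0.8,0,0],0],
    [[0.3,0,0],0],
    [[0.1,0,0],0],
  ],
)

```text
time: 8.5
ee_pos: [0.5288, 0.1478, 0.1242]
ee_rot: [2.824, 1.544, 0.363]
ft_force: [-0.2, 0.8, -0.2]
width: 0.996
```

Run:
```python
from h import *
info([.527,.147,.084])
tp=pose(); f=grab_frame('wrist'); cv2.imwrite('pics/w4.png',f['color'])
f=grab_frame('scene'); cv2.imwrite('pics/s4.png',cv2.resize(f['color'][150:270,170:330],None,fx=5,fy=5,interpolation=cv2.INTER_CUBIC))
```

```text
t 8.5 p [0.5288 0.1478 0.1242] jawdeg -51.0 F [-0.2  0.8 -0.2] w 94.7
units [ 1.34 -0.03  0.1 ]
```

View pics/w4.png

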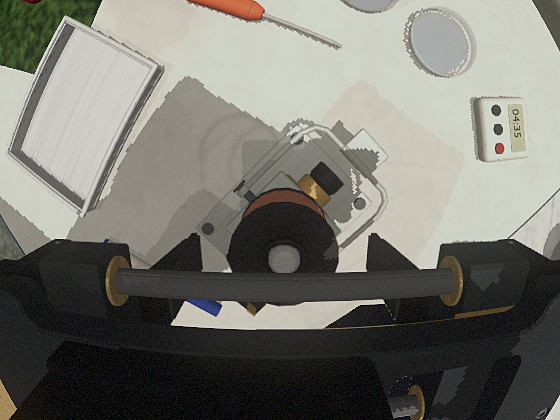

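View pics/s4.png

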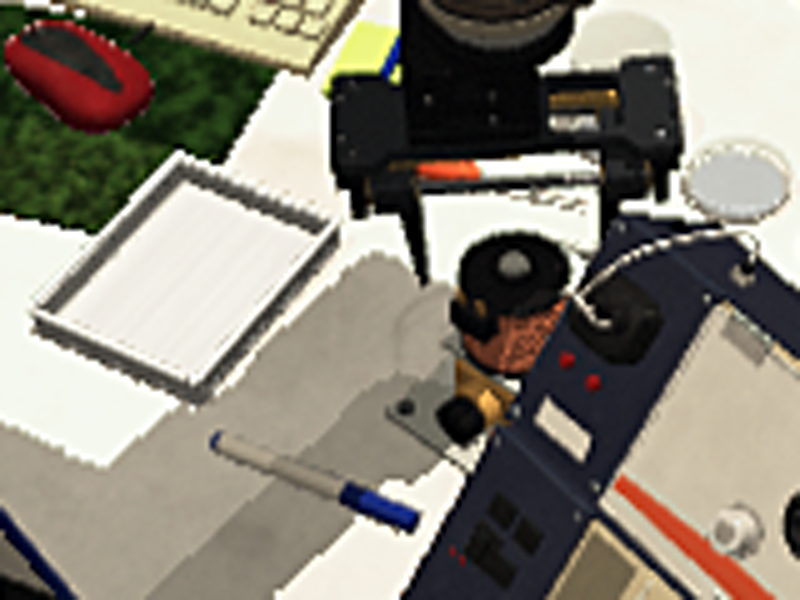

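Run:
```python
from h import *
f=np.load('scene.npz');K=f['intrinsics'];R=f['R'];t=f['t'];z=f['z_map'];v,u=np.mgrid[:420,:560]
S=(np.stack([(u-K[0,2])/K[0,0]*z,(v-K[1,2])/K[1,1]*z,z],-1)-t)@R
for (a,b) in [(575,290),(580,290),(600,270),(620,260),(650,245),(690,235),(740,245)]:
    uu,vv=170+a/5,150+b/5
    print(S[int(round(vv))-1:int(round(vv))+2,int(round(uu))-1:int(round(uu))+2].reshape(-1,3).round(3)[[0,4,8]].tolist())
```

```text
[[0.53, 0.109, 0.113], [0.429, 0.032, 0.245], [0.431, 0.03, 0.241]]
[[0.446, 0.044, 0.227], [0.429, 0.029, 0.247], [0.444, 0.037, 0.225]]
[[0.473, 0.051, 0.212], [0.459, 0.039, 0.228], [0.457, 0.034, 0.23]]
[[0.479, 0.044, 0.219], [0.442, 0.015, 0.264], [0.477, 0.037, 0.217]]
[[0.484, 0.029, 0.234], [0.458, 0.009, 0.264], [0.482, 0.023, 0.232]]
[[0.52, 0.029, 0.211], [0.475, -0.002, 0.263], [0.516, 0.021, 0.211]]
[[0.549, 0.018, 0.186], [0.547, 0.014, 0.186], [0.543, 0.008, 0.189]]
```

>>> step_arm(
  commands=[
    [[0.4,0,0],0],
    [[0.5,0,0.1],0],
    [[0.4,0,0.1],0],
    [[0.2,0,0],0],
    [[0,0,0],0],
  ],
)

```text
time: 9.1
ee_pos: [0.5275, 0.1448, 0.0802]
ee_rot: [2.777, 1.536, 0.317]
ft_force: [0.6, 0.1, 0.1]
width: 0.998
```

Run:
```python
from h import *
info([.527,.147,.084])
```

```text
t 9.1 p [0.5275 0.1448 0.0802] jawdeg -51.0 F [0.6 0.1 0.1] w 94.9
units [-0.13 -0.07 -0.04]
```

>>> step_arm(
  commands=[
    [[-0.15,-0.07,-0.03],0],
    [[0,0,0],0],
    [[0,0,0],0],
    [[0,0,0],0],
    [[0,0,0],0],
  ],
  claw=55,
  squeeze=10,
)

```text
time: 9.6
ee_pos: [0.5278, 0.1476, 0.0871]
ee_rot: [2.762, 1.533, 0.302]
ft_force: [-0.1, 0.3, -1.6]
width: 0.682
```

Run:
```python
from h import *
info([.527,.147,.084])
```

```text
t 9.6 p [0.5278 0.1476 0.0871] jawdeg -51.0 F [-0.1  0.3 -1.6] w 64.8
units [ 0.1  -0.    0.04]
```

>>> step_arm(
  commands=[
    [[0,0,0],0],
    [[0,0,0],0],
    [[0,0,0],0],
  ],
  squeeze=30,
)

```text
time: 9.9
ee_pos: [0.5278, 0.1476, 0.0871]
ee_rot: [2.765, 1.533, 0.305]
ft_force: [-0.7, -0.4, 0.2]
width: 0.675
```

Run:
```python
from h import *
info([.527,.147,.187]); p,R,s=pose(); print(R[:,0].round(3))
```

```text
t 9.9 p [0.5278 0.1476 0.0871] jawdeg -51.0 F [-0.7 -0.4  0.2] w 64.2
units [-3.33  0.05 -0.09]
[ 0.036  0.011 -0.999]
```

>>> step_arm(
  commands=[
    [[-0.2,0,-0.01],0],
    [[-0.2,0,-0.01],0],
    [[-0.3,0,-0.01],0],
    [[-0.3,0,-0.01],0],
  ],
)

```text
time: 10.3
ee_pos: [0.5268, 0.1478, 0.118]
ee_rot: [2.777, 1.536, 0.317]
ft_force: [-0.3, -0.1, -3.6]
width: 0.681
```

Run:
```python
from h import *
info([.5278,.1476,.187]); p,R,s=pose(); print(R[:,0].round(3),s['torque'])
```

```text
t 10.3 p [0.5268 0.1478 0.118 ] jawdeg -51.0 F [-0.3 -0.1 -3.6] w 64.8
units [-2.3   0.06 -0.1 ]
[ 0.033  0.011 -0.999] [-0.09507587  0.06640155 -0.00012017]
```

>>> step_arm(
  commands=[
    [[-0.4,0.01,-0.03],0],
    [[-0.4,0.01,-0.02],0],
    [[-0.5,0.01,-0.02],0],
    [[-0.5,0.01,-0.02],0],
    [[-0.4,0,0],0],
  ],
)

```text
time: 10.8
ee_pos: [0.527, 0.1479, 0.1901]
ee_rot: [2.77, 1.535, 0.31]
ft_force: [0.2, 0.6, -2.4]
width: 0.679
```

Run:
```python
from h import *
info([.482,.361,.19]); p,R,s=pose(); print(R.round(3))
f=grab_frame('scene'); cv2.imwrite('pics/s5.png',cv2.resize(f['color'][110:270,170:330],None,fx=3.7,fy=3.7,interpolation=cv2.INTER_CUBIC))
```

```text
t 10.8 p [0.527  0.1479 0.1901] jawdeg -51.0 F [ 0.2  0.6 -2.4] w 64.6
units [ 0.03 -6.46 -3.31]
[[ 0.034  0.63  -0.776]
 [ 0.011 -0.777 -0.63 ]
 [-0.999  0.013 -0.033]]
```

View pics/s5.png

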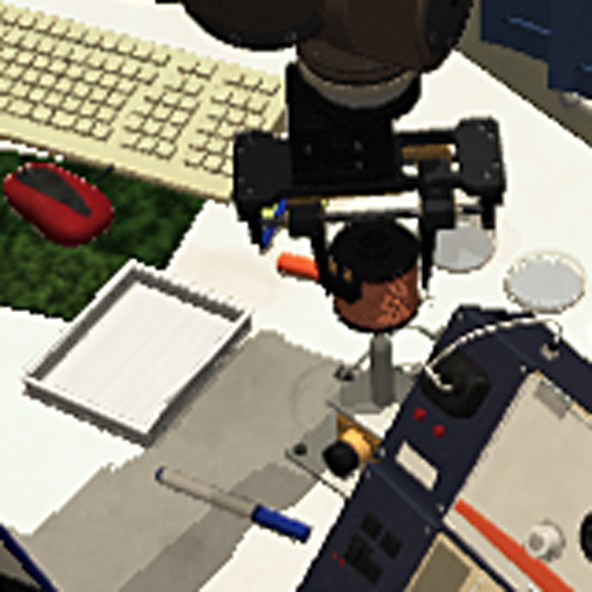

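>>> step_arm(
  commands=[
    [[-0.2,-0.3,-0.15],0],
    [[0,-0.5,-0.25],0],
    [[0,-0.7,-0.35],0],
    [[0,-0.8,-0.4],0],
    [[0,-0.8,-0.4],0],
  ],
)

```text
time: 11.35
ee_pos: [0.5038, 0.2522, 0.2005]
ee_rot: [2.755, 1.531, 0.29]
ft_force: [-0.6, 0.1, -3.1]
width: 0.678
```

>>> step_arm(
  commands=[
    [[0,-0.8,-0.4],0],
    [[0,-0.8,-0.4],0],
    [[0,-0.7,-0.4],0],
    [[0,-0.4,-0.2],0],
    [[0,0,0],0],
  ],
)

```text
time: 11.85
ee_pos: [0.4812, 0.3501, 0.2006]
ee_rot: [2.762, 1.534, 0.301]
ft_force: [0.1, 0.6, -3.0]
width: 0.674
```

Run:
```python
from h import *
info([.482,.3605,.19]); p,R,s=pose(); print(R.round(3))
f=grab_frame('wrist'); cv2.imwrite('pics/w6.png',f['color']);tp=pose()
for l in ['coil_center','tray_in']:
    print(l,[(towld(f,d['position'],'wrist',tp).round(4),round(d['conf'],2)) for d in spot_point(l,'wrist')[:2]])
```

```text
t 11.85 p [0.4812 0.3501 0.2006] jawdeg -51.0 F [ 0.1  0.6 -3. ] w 64.1
units [ 0.36 -0.26 -0.23]
[[ 0.035  0.629 -0.777]
 [ 0.011 -0.777 -0.629]
 [-0.999  0.014 -0.034]]
coil_center [(array([0.4816, 0.3486, 0.1981]), 0.95)]
tray_in [(array([0.4837, 0.3605, 0.0043]), 0.75)]
```

View pics/w6.png

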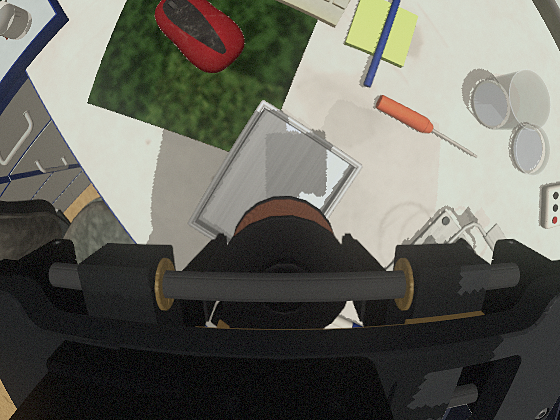

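>>> step_arm(
  commands=[
    [[0.4,-0.26,-0.2],0],
    [[0.7,0,0.03],0],
    [[0.8,0,0.03],0],
    [[0.8,0,0.03],0],
    [[0.7,0,0.03],0],
  ],
)

```text
time: 12.5
ee_pos: [0.4855, 0.3557, 0.0958]
ee_rot: [2.784, 1.528, 0.315]
ft_force: [0.7, -0.1, -2.9]
width: 0.682
```

Run:
```python
from h import *
info([.482,.3605,.041])
```

```text
t 12.5 p [0.4855 0.3557 0.0958] jawdeg -51.5 F [ 0.7 -0.1 -2.9] w 64.8
units [ 1.82 -0.22  0.06]
```

>>> step_arm(
  commands=[
    [[0.4,-0.15,0.03],0],
    [[0.5,-0.05,0],0],
    [[0.4,0,0],0],
    [[0.2,0,0],0],
    [[0,0,0],0],
  ],
)

```text
time: 13.0
ee_pos: [0.4821, 0.3594, 0.0443]
ee_rot: [2.757, 1.533, 0.284]
ft_force: [0.2, 0.3, -2.4]
width: 0.675
```

Run:
```python
from h import *
info([.482,.3605,.041]); p,R,s=pose(); print(R[:,0])
```

```text
t 13.0 p [0.4821 0.3594 0.0443] jawdeg -51.7 F [ 0.2  0.3 -2.4] w 64.2
units [ 0.11 -0.03 -0.02]
[ 0.03626759  0.01059761 -0.99928592]
```

>>> step_arm(
  commands=[
    [[0.05,0,0],0],
    [[0.05,0,0],0],
    [[0,0,0],0],
  ],
)

```text
time: 13.3
ee_pos: [0.483, 0.3598, 0.0426]
ee_rot: [2.772, 1.531, 0.299]
ft_force: [-0.5, 0.4, -2.4]
width: 0.673
```

>>> step_arm(
  commands=[
    [[0.06,0,0],0],
    [[0.03,0,0],0],
    [[0,0,0],0],
  ],
)

```text
time: 13.6
ee_pos: [0.4835, 0.3601, 0.0412]
ee_rot: [2.783, 1.529, 0.311]
ft_force: [-0.5, 0.4, -2.4]
width: 0.681
```

>>> step_arm(
  commands=[
    [[0.05,0,0],0],
    [[0.03,0,0],0],
    [[0,0,0],0],
  ],
)

```text
time: 13.9
ee_pos: [0.4837, 0.3602, 0.0413]
ee_rot: [2.791, 1.527, 0.319]
ft_force: [-0.2, 0.4, -2.4]
width: 0.678
```

>>> step_arm(
  commands=[
    [[0.08,0,0],0],
    [[0.04,0,0],0],
    [[0,0,0],0],
  ],
)

```text
time: 14.2
ee_pos: [0.4843, 0.3604, 0.0411]
ee_rot: [2.801, 1.525, 0.328]
ft_force: [0.6, 0.2, -3.0]
width: 0.678
```

Run:
```python
from h import *
info(); p,R,s=pose(); print(R[:,0])
f=grab_frame('scene'); cv2.imwrite('pics/s7.png',cv2.resize(f['color'][130:250,150:310],None,fx=5,fy=5,interpolation=cv2.INTER_CUBIC))
info()
```

```text
t 14.2 p [0.4843 0.3604 0.0411] jawdeg -51.7 F [ 0.6  0.2 -3. ] w 64.5
[ 0.0436104   0.01485936 -0.9989381 ]
t 14.25 p [0.4844 0.3605 0.0409] jawdeg -51.7 F [-0.3  0.1  0.2] w 64.7
```

View pics/s7.png

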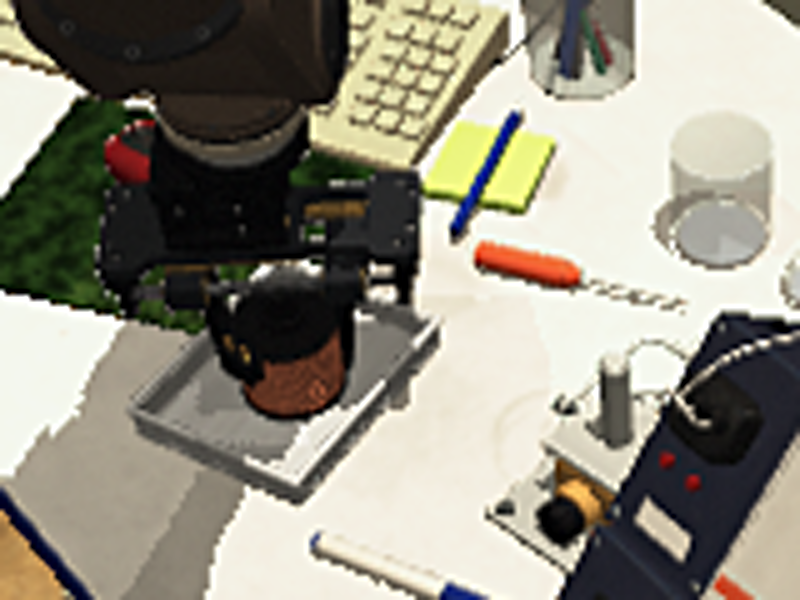

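>>> step_arm(
  commands=[
    [[0.06,0,0],0],
    [[0,0,0],0],
  ],
)

```text
time: 14.45
ee_pos: [0.4846, 0.3606, 0.041]
ee_rot: [2.805, 1.523, 0.333]
ft_force: [-0.6, -0.1, -1.9]
width: 0.679
```

Run:
```python
from h import *
info(); p,R,s=pose(); print(R[:,0])
```

```text
t 14.45 p [0.4846 0.3606 0.041 ] jawdeg -51.7 F [-0.6 -0.1 -1.9] w 64.5
[ 0.04486815  0.01552493 -0.99887228]
```

>>> step_arm(
  commands=[
    [[0.12,0,0.03],0],
  ],
)

```text
time: 14.55
ee_pos: [0.4853, 0.3609, 0.0398]
ee_rot: [2.823, 1.519, 0.351]
ft_force: [-7.4, -3.7, 47.1]
width: 0.68
```

Run:
```python
from h import *
info()
f=grab_frame('scene'); info()
f=grab_frame('scene'); info()
```

```text
t 14.55 p [0.4853 0.3609 0.0398] jawdeg -51.7 F [-7.4 -3.7 47.1] w 64.6
t 14.6 p [0.4854 0.361  0.0397] jawdeg -51.6 F [-3.5 -1.6 27.8] w 64.0
t 14.65 p [0.4854 0.361  0.0397] jawdeg -51.6 F [-4.5 -2.5 27.3] w 64.2
```

>>> step_arm(
  commands=[
    [[-0.03,0,0],0],
  ],
)

```text
time: 14.75
ee_pos: [0.4857, 0.3613, 0.0411]
ee_rot: [2.829, 1.517, 0.357]
ft_force: [0.5, -1.6, -3.1]
width: 0.676
```

>>> step_arm(
  commands=[
    [[0,0,0],0],
    [[0,0,0],0],
    [[0,0,0],0],
  ],
  claw=76,
)

```text
time: 15.05
ee_pos: [0.4862, 0.3614, 0.0404]
ee_rot: [2.83, 1.516, 0.359]
ft_force: [0.2, -0.1, -0.1]
width: 0.795
```

Run:
```python
from h import *
info()
p,R,s=pose(); print(R.round(3))
tp=pose();f=grab_frame('wrist'); cv2.imwrite('pics/w8.png',f['color'])
print([(towld(f,d['position'],'wrist',tp).round(4),round(d['conf'],2)) for d in spot_point('coil_center','wrist')[:2]])
```

```text
t 15.05 p [0.4862 0.3614 0.0404] jawdeg -51.6 F [ 0.2 -0.1 -0.1] w 75.6
[[ 0.051  0.62  -0.783]
 [ 0.019 -0.784 -0.62 ]
 [-0.999  0.017 -0.052]]
[(array([0.4846, 0.3587, 0.0396]), 0.92)]
```

View pics/w8.png

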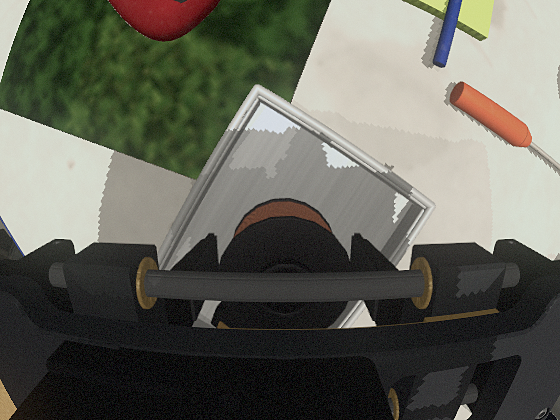

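>>> step_arm(
  commands=[
    [[-0.3,0,-0.02],0],
    [[-0.5,0.01,-0.03],0],
    [[-0.6,0.01,-0.03],0],
    [[-0.8,0.01,-0.04],0],
    [[-1,0,-0.05],0],
  ],
)

```text
time: 15.65
ee_pos: [0.4844, 0.3611, 0.1372]
ee_rot: [2.801, 1.524, 0.329]
ft_force: [0.7, 0.4, -0.2]
width: 0.8
```

>>> step_arm(
  commands=[
    [[-1,0,0],0],
    [[-1,0,0],0],
    [[-1,0,-0.5],0],
    [[0,0,-1],0],
    [[0,0,-1],0],
  ],
)

```text
time: 16.15
ee_pos: [0.5387, 0.4064, 0.2438]
ee_rot: [2.832, 1.517, 0.36]
ft_force: [0.3, 0.8, -0.3]
width: 0.799
```

Run:
```python
from h import *
info()
for c in ['scene','top']:
    f=grab_frame(c); cv2.imwrite(f'pics/{c}9.png',f['color'])
    if c=='scene': cv2.imwrite('pics/s9z.png',cv2.resize(f['color'][130:250,150:310],None,fx=5,fy=5,interpolation=cv2.INTER_CUBIC))
    for l in ['bail_tab','coil_center','screwdriver','beaker_r','timer','filter_box']:
        print(c,l,[(np.round(towld(f,d['position'],c),4).tolist(),round(d['conf'],2)) for d in spot_point(l,c)[:2]])
```

```text
t 16.15 p [0.5387 0.4064 0.2438] jawdeg -51.7 F [ 0.3  0.8 -0.3] w 76.0
scene bail_tab [([0.6125, 0.139, 0.057], 0.38)]
scene coil_center [([0.4873, 0.3625, 0.0341], 0.84)]
scene screwdriver [([0.6536, 0.271, 0.0015], 0.63)]
scene beaker_r [([0.7411, 0.2222, 0.0019], 0.68)]
scene timer [([0.73, 0.0381, 0.0039], 0.91)]
scene filter_box [([0.6134, -0.0573, 0.0015], 0.5)]
top bail_tab [([0.6094, 0.1396, 0.0559], 0.8)]
top coil_center [([0.4852, 0.36, 0.0356], 0.8)]
top screwdriver [([0.6485, 0.2708, -0.0008], 0.55), ([0.5235, 0.1439, -0.0009], 0.15)]
top beaker_r [([0.6084, 0.1377, 0.0564], 0.36)]
top timer [([0.7285, 0.0383, 0.0009], 0.56)]
top filter_box [([0.6106, -0.0596, 0.003], 0.84)]
```

View pics/s9z.png

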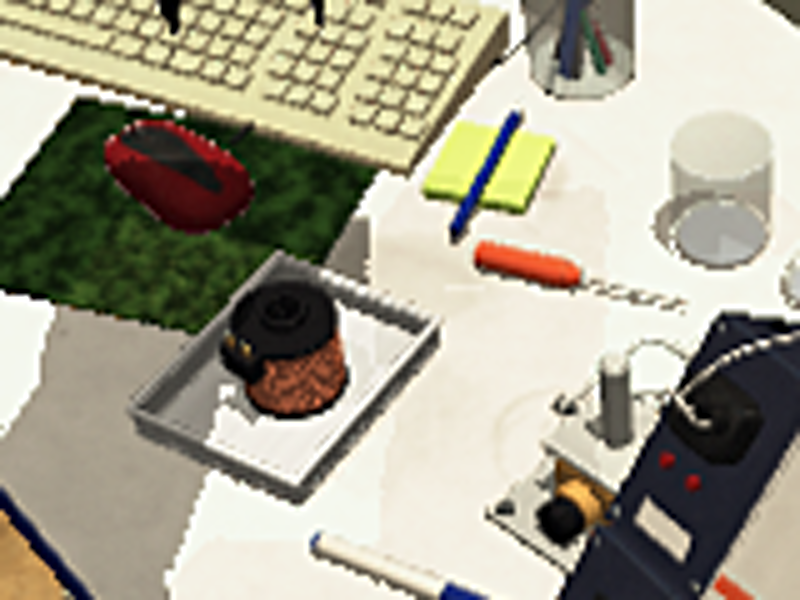

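View pics/top9.png

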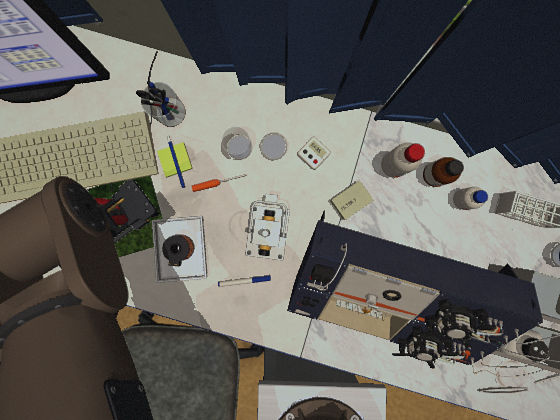

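The coil stands upright in the tray at about (285, 350) in the zoomed scene view. The tube is bare at (615, 400), the bail lies folded down, and the arm is clear.

```bash
python3 -c "
from workcell import hand_in
print(hand_in())"
```

```text
the job is handed in; nothing more can be done
None
```

The coil is off the valve and standing upright in the tray, and I handed the job in at about 17 s on the robot clock, well inside the 51 s limit.

- **Bail:** I pushed it over by the thumb tab to about 1.45 rad, so it is well past the 0.6 rad where it clears the coil.
- **Coil:** I gripped it across its plain sides and drew it straight up off the core tube. I then lowered it into the tray close to the tray's centre.

**Last checks:**
- The networks put the coil centre at about (0.486, 0.361, 0.035). That matches standing on the tray floor, where it would be at 0.036 m.
- The bail tab is at z ≈ 0.056 m, so the bail is still down.
- The screwdriver, timer and filter box are within about 4 mm of where they started, which is as well as the networks can measure. The beaker is too in the scene view.
- In its last picture the top camera reported the beaker at the bail tab's position, with low confidence (0.36). I took that as a false detection, because the picture shows the beaker in its place.
- The gripper was clear of everything at hand-in.

**Not clean:** The set-down was less gentle than intended. The last lowering step pressed the coil onto the tray floor with about 47 N on the wrist sensor for a moment. I eased off before letting go. That is under the 120 N wrist limit, and the contact was between the coil and the tray, not the gripper's body.

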